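# Send the knobbed lid through the twisted lid turner

### The arm

A 6-joint arm with a two-finger parallel gripper is mounted at the origin on a cart in front of the work surface, level with it; the furniture and walls round the work are solid. World frame = base frame: x ahead of the robot, y to its left, z up, the work surface at z = 0. Lengths are in mm, angles in rad, forces in N, time in s.
With the tool pointing down it reaches from about 325 to 775 mm from the base axis. Payload 5.5 kg.
Tool frame: the origin (TCP) lies on the centre line of the jaws, within the pads' length; the fingertips stand 19 mm ahead of it and the grasp point (between the pads) is the TCP; z points along the fingers, y is the direction in which the jaws open and shut (so a half turn about z gives the same grasp; the last joint's range is limited). The gripper opens to 85 mm and grips with 20 to 120 N. Pads are 22 mm wide; open, the fingers measure 114 mm over their backs; the gripper's body (76 mm by 85 mm) begins 54 mm behind the grasp point. The pads swing forward as they close: fully open they stand 13 mm farther back than shut.
Start: joints at [-1.248, 0.091, 1.231, -0, 1.82, -0.057], TCP at [222.442, -557.258, 250.275] pointing down, gripper open.
Joint ranges: [-2.87, 2.87], [-0.86, 2.18], [0.17, 2.46], [-1.51, 4.65], [0.06, 2.69], [-2.65, 2.65]. Speed limits (rad/s): [2.57, 2.57, 3.01, 3.14, 3.14, 3.14].

### API

Orientations are given as a unit quaternion [x, y, z, w].
In Python, from rig import ctrl gives the robot as it stands.
- The arm moves only by the tool play_rows, never from a script. Its argument "rows" is a list of rows, each an object of numbers: "tx", "ty", "tz": the shift along the world's x, y, z in m; "rx", "ry", "rz": the turn, a rotation vector about the world's x, y, z in degrees. In form: [{"tx": .., "ty": .., "tz": .., "rx": .., "ry": .., "rz": ..}, ...]. A call has 1 to 5 rows; each row is the pose to reach, as a shift and turn from the pose commanded when the call began; what a row does not reach only later rows make up. A row lasts 1/8 s, in which the tool goes at most 62.5 mm and 10.7 degrees, less where a joint would pass 70% of its speed; a pose out of reach is approached as far as the arm can. A call with a gripper value outside its range is refused whole. "claw" is the finger opening in m, from 0 to 0.0854, set as the call begins (left out, the last holds). The fingers move at their own pace and stop on an object; "squeeze" is the grip in N (left out, the last holds). Time passes only in rows, so rows that repeat a pose let the fingers close. It gives the time, the measured TCP pose, the force and the opening at its end, in the units of the state.
- ctrl.get_obs(): the state, without advancing time (a new reading comes with each control period).
- ctrl.snapshot(name): name is "scene" or "top" or "wrist"; returns the picture (384x512x3 uint8, blue, green, red); there is no depth.
- ctrl.camera_model(name): a dict with "K" (3x3 intrinsics, pixels), "origin" and "rotation" of the camera in the world; the wrist camera has in their place "mount" (4x4, takes a point from camera to tool coordinates, whose origin is the TCP and whose axes are the flange's). Camera axes: x right, y down, z forward; pixel columns grow to the right and rows downward; lengths in mm; the calibration is good to about 2 mm. A picture is of the moment at which its call begins: read the wrist's pose just before it. camera_model takes no time and is no camera call.
- ctrl.finish_job(): hands the job in, once; it reports no verdict.
The state is a dict: "time_s": time; "joint_positions": joint angles; "dq": joint speeds; "joint_torque": joint torques, N m; "eef_pos": TCP position; "tcp_rot": TCP orientation; "wrist_force": force on the tool from outside, world axes, zero at the start; "moment": the same for the moment, N m; "finger_gap": opening from 0.0 (shut) to 1.0 (fully open).
Only numpy, scipy, OpenCV 4.12 (cv2) and the standard library are available. Lean on these libraries where they do the work, as an engineer would, in place of code of your own. Each camera call takes 0.05 s, during which the arm holds its last target.

### The job

Of the three wooden discs standing on edge in the drying rack, take the one with a small knob and drop it into the mouth of the twisted wire guide with its knob still facing the way it does in the rack, away from the guide's tray. It shall turn half over on the way down and come to lie flat in the tray, knob up. Leave the other two discs standing in the rack.

Things in the scene. Friction and masses are not known exactly. Their poses are not given: they have to be found in the camera images.
- lid_mid (a point): The lid to send through: light wood disc, 56 mm diameter, 8 mm thick, about 40 g, on edge in the rack (z 12 to 68 mm). Point: the disc's centre, mid-thickness. x: the disc's axis, out of the side with the knob (round, 14 mm diameter, stands 13 mm out of that side's centre); the other side is plain. z up as it stands. Above the knob the top 20 mm can be pinched across the 8 mm.
- coaster_mid (a point): Bystander: plain light wood disc without knob, 56 mm diameter, 8 mm thick, on edge in the rack. Point at its centre, x along its axis.
- trivet_mid (a point): Bystander: flat light wood ring, 55 mm diameter, 31 mm hole, 8 mm thick, on edge in the rack. Point at its centre, x along its axis.
- rack: Fixed wooden foot, 75 x 250 x 12 mm, origin under its centre on the worktop. Three places on its y axis, 80 mm apart, hold the discs, axis along x. Each has four steel pegs, at 23.5 mm to either side along y, before and behind the disc, up to 39 mm above the worktop. Wall cupboards hang behind: from 600 mm ahead of the robot's base and 610 mm up.
- turner_mouth (a point): Fixed lid turner: upright slot of steel wires, twisted half a turn about the vertical. Point: centre of its mouth, 300 mm up, z up. Funnel 92 mm along y by 44 mm along x, narrowing within 25 mm to a slot for the disc. The disc goes in on its rim, axis along x, knob to +x; let go, it falls, turns half round inside and slides out towards -x. A 10 degree, 6 mm error does no harm.
- turner_tray (a point): Tray of the turner, where the lid comes out and lies knob up. Point: on the tray's floor, 4 mm above the worktop, 115 mm from the mouth's axis along the mouth's -x; same axes as the mouth. Floor 94 mm along x (from -61 to +33 mm of this point), 100 mm along y, walls 34 mm high; a cross rail 50 mm high at x = +27 mm.

How it is judged:
By the outcome, as a careful person would: the job done as asked, in the order asked, and still so for the second after the job is handed in, with the robot touching nothing.
It also fails if it takes over 42 s, if anything falls off the work surface, if the arm or the gripper's body presses on something with over 40 N, if the wrist force passes 120 N, or if a joint passes its speed limit or range.

## Working session

There is one attempt and no reset: what is moved stays moved. The work goes in short steps, Python scripts to look and compute and a tool call to move; the robot and the scene stay as the last step left them, time stands still between calls to the robot, and variables do not carry over. Pictures are saved under pics/ and viewed, and the job is handed in when it is done.

Besides the shell and the picture viewer there is one more tool, called after "Call:" as name(argument=value, ...) on one line, values as JSON. play_rows: Moves the arm, as the interface text tells. Its arguments: {"type":"object","properties":{"rows":{"type":"array","items":{"type":"object","properties":{"tx":{"type":"number"},"ty":{"type":"number"},"tz":{"type":"number"},"rx":{"type":"number"},"ry":{"type":"number"},"rz":{"type":"number"}}}},"claw":{"type":"number"},"squeeze":{"type":"number"}},"required":["rows"]}

```bash
mkdir -p pics; ls; python3 - <<'E'
from rig import ctrl
import cv2,numpy as np
np.set_printoptions(precision=4,suppress=True)
print(ctrl.get_obs())
for n in("scene","top"):
    im=ctrl.snapshot(n); cv2.imwrite(f"pics/{n}0.png",im)
for n in("scene","top","wrist"): print(n,ctrl.camera_model(n))
E
```

```text
pics
{'time_s': 0.0, 'joint_positions': array([-1.2477,  0.0919,  1.2319,  0.    ,  1.8198, -0.0567]), 'dq': array([-0.0003, -0.001 ,  0.001 , -0.002 ,  0.    , -0.0007]), 'joint_torque': array([ -0.0026, -45.8739, -41.8022,  -0.0002,   0.0119,  -0.    ]), 'eef_pos': array([ 222.3781, -557.    ,  249.1543]), 'tcp_rot': array([ 0.982 ,  0.1888, -0.0001, -0.001 ]), 'wrist_force': array([ 0.5404, -0.1015,  0.5046]), 'moment': array([-0.0056, -0.0023,  0.0255]), 'finger_gap': 0.9977469599299192}
scene {'K': array([[443.4361,   0.    , 253.975 ],
       [  0.    , 443.4361, 190.8872],
       [  0.    ,   0.    ,   1.    ]]), 'origin': array([ 16.3567, 780.2691, 883.4309]), 'rotation': array([-0.2868,  0.861 , -0.3951,  0.1428])}
top {'K': array([[350.1103,   0.    , 252.9983],
       [  0.    , 350.1103, 192.7907],
       [  0.    ,   0.    ,   1.    ]]), 'origin': array([ 383.9827,  104.4427, 1044.4505]), 'rotation': array([-0.7013,  0.7088, -0.0452,  0.0617])}
wrist {'K': array([[281.2563,   0.    , 254.232 ],
       [  0.    , 281.2563, 189.7893],
       [  0.    ,   0.    ,   1.    ]]), 'mount': array([[  -0.0006,   -0.9627,   -0.2705,   68.4772],
       [   1.    ,   -0.0005,   -0.0002,   -0.2238],
       [   0.    ,   -0.2705,    0.9627, -124.2509],
       [   0.    ,    0.    ,    0.    ,    1.    ]])}
```

View pics/scene0.png

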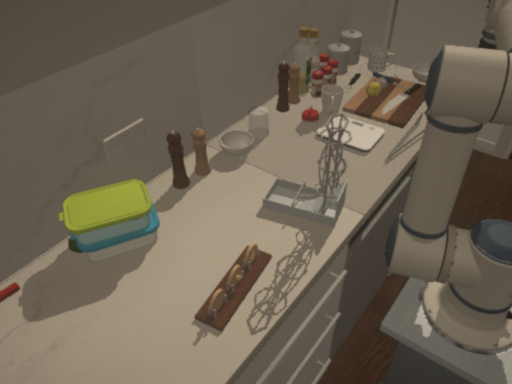

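View pics/top0.png

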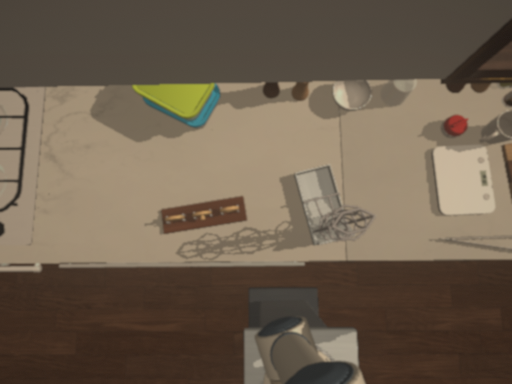

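```bash
python3 - <<'E'
import cv2
s=cv2.imread("pics/scene0.png");t=cv2.imread("pics/top0.png")
cv2.imwrite("pics/s_r.png",cv2.resize(s[235:335,185:285],None,fx=6,fy=6,interpolation=2))
cv2.imwrite("pics/s_t.png",cv2.resize(s[105:235,250:370],None,fx=4.6,fy=4.6,interpolation=2))
cv2.imwrite("pics/t_r.png",cv2.resize(t[185:245,145:265],None,fx=6,fy=6,interpolation=2))
cv2.imwrite("pics/t_t.png",cv2.resize(t[155:255,280:390],None,fx=6,fy=6,interpolation=2))
E
```

```text
(no output)
```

View pics/s_r.png

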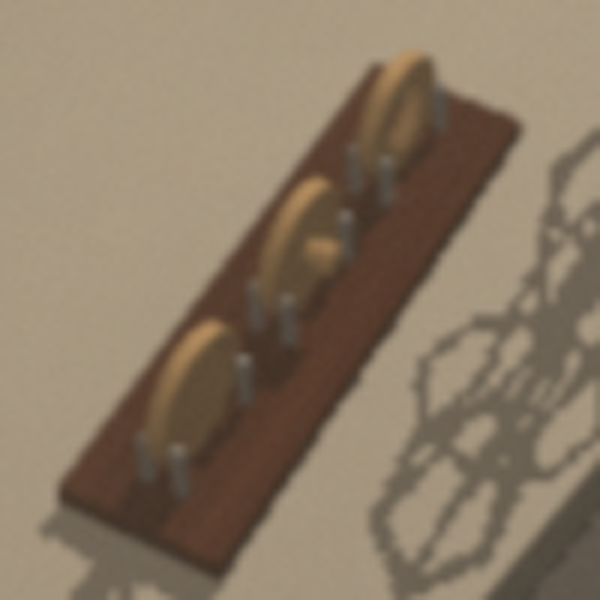

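View pics/s_t.png

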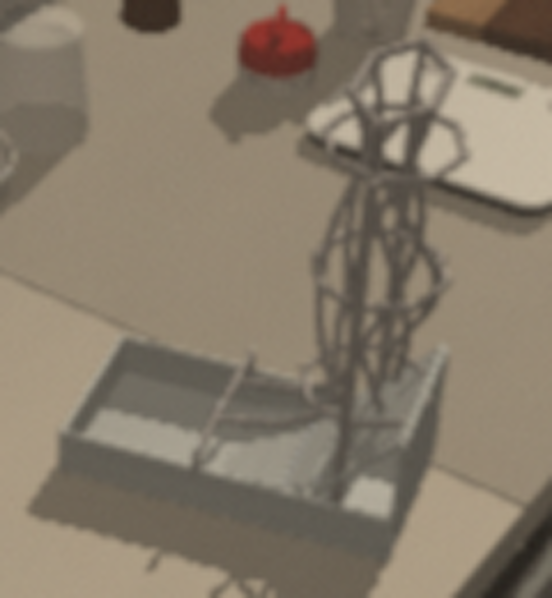

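View pics/t_r.png

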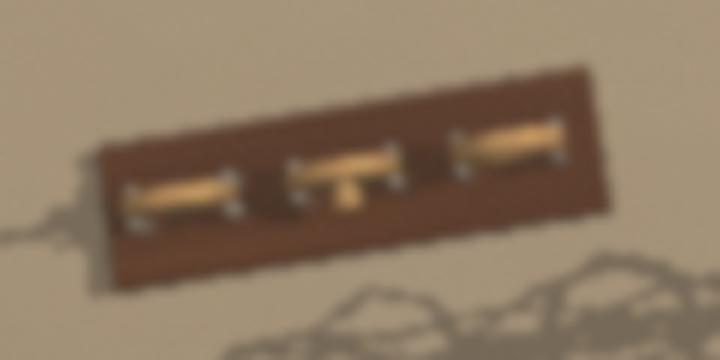

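View pics/t_t.png

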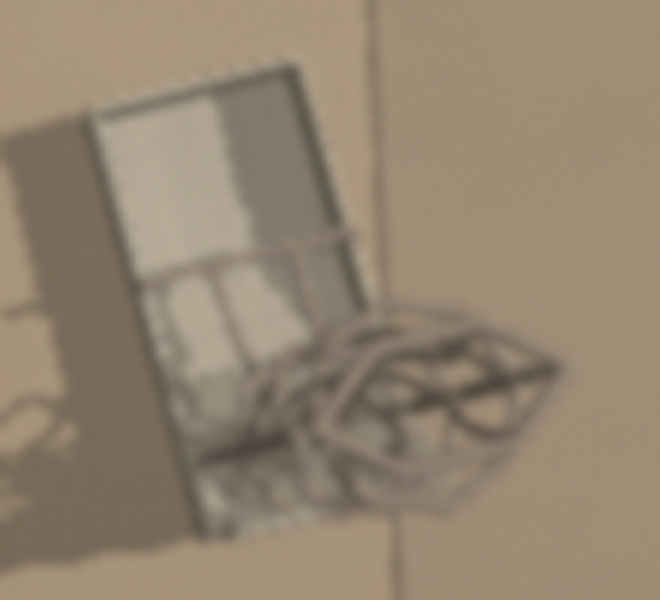

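```bash
cat > h.py <<'E'
import numpy as np,cv2
from scipy.spatial.transform import Rotation as R
CAM={'scene':(np.array([[443.4361,0,253.975],[0,443.4361,190.8872],[0,0,1]]),np.array([16.3567,780.2691,883.4309]),R.from_quat([-0.2868,0.861,-0.3951,0.1428]).as_matrix()),
'top':(np.array([[350.1103,0,252.9983],[0,350.1103,192.7907],[0,0,1]]),np.array([383.9827,104.4427,1044.4505]),R.from_quat([-0.7013,0.7088,-0.0452,0.0617]).as_matrix())}
def proj(c,P):
    K,o,Rm=CAM[c]; q=(np.atleast_2d(P)-o)@Rm@K.T; return q[:,:2]/q[:,2:]
def ray(c,uv,z):
    K,o,Rm=CAM[c]; uv=np.atleast_2d(uv); d=np.c_[uv,np.ones(len(uv))]@np.linalg.inv(K).T@Rm.T
    return o+d*((z-o[2])/d[:,2])[:,None]
def crop(uv,off,s): return (np.atleast_2d(uv)+.5)/s-.5+off
E
python3 - <<'E'
from h import *
np.set_printoptions(precision=1,suppress=True)
print("rack top",ray('top',crop([[100,148],[588,67],[610,210],[113,290]],[145,185],6),12))
print("rack scn",ray('scene',crop([[62,492],[378,62],[522,125],[222,572]],[185,235],6),12))
print("disc top",ray('top',crop([[182,188],[344,162],[508,135]],[145,185],6),68))
print("disc scn",ray('scene',crop([[212,325],[318,182],[415,55]],[185,235],6),68))
print("tray top",ray('top',crop([[92,113],[297,65],[205,535]],[280,155],6),36))
print("tray scn",ray('scene',crop([[62,435],[128,340],[447,347],[392,520]],[250,105],4.6),36))
print("mouth scn",ray('scene',crop([[422,40],[455,73],[466,155],[440,178],[372,180],[325,140],[348,90],[375,55],[368,115]],[250,105],4.6),300))
print("mouth top",ray('top',crop([[318,430],[400,300],[565,365],[445,510]],[280,155],6),300))
E
```

```text
rack top [[495.4 402.   12. ]
 [533.  159.1  12. ]
 [461.9 148.5  12. ]
 [425.1 393.4  12. ]]
rack scn [[492.7 406.3  12. ]
 [531.9 160.6  12. ]
 [459.1 152.8  12. ]
 [421.3 396.1  12. ]]
disc top [[470.1 346.6  68. ]
 [481.4 270.6  68. ]
 [493.2 193.7  68. ]]
disc scn [[466.7 343.1  68. ]
 [478.3 265.2  68. ]
 [488.8 188.3  68. ]]
tray top [[593.8   4.   36. ]
 [616.4 -96.6  36. ]
 [389.4 -43.9  36. ]]
tray scn [[ 591.5   10.4   36. ]
 [ 612.7  -91.9   36. ]
 [ 439.1 -208.9   36. ]
 [ 386.9  -43.9   36. ]]
mouth scn [[ 447.7 -132.4  300. ]
 [ 416.5 -112.1  300. ]
 [ 374.1  -44.7  300. ]
 [ 374.9  -18.7  300. ]
 [ 401.6    2.7  300. ]
 [ 439.4  -14.9  300. ]
 [ 454.4  -63.8  300. ]
 [ 460.7 -103.5  300. ]
 [ 433.4  -48.5  300. ]]
mouth top [[ 424.1  -45.9  300. ]
 [ 469.8  -76.8  300. ]
 [ 446.1 -133.4  300. ]
 [ 395.9  -88.8  300. ]]
```

```bash
cat > ov.py <<'E'
from h import *
import sys
def fr(x,y,yaw,P):
    a=np.radians(yaw);c,s=np.cos(a),np.sin(a);P=np.array(P,float)
    return P@np.array([[c,s,0],[-s,c,0],[0,0,1]])+[x,y,0]
rx,ry,ryaw,mx,my,myaw=map(float,sys.argv[1:7]);tag=sys.argv[7]
t=np.linspace(0,2*np.pi,40)
L=[]
R_=(rx,ry,ryaw)
L.append(fr(*R_,[[a,b,12] for a,b in[(37.5,125),(37.5,-125),(-37.5,-125),(-37.5,125),(37.5,125)]]))
for k in(-80,0,80):
    for dx in(4,-4): L.append(fr(*R_,np.c_[0*t+dx,k+28*np.cos(t),40+28*np.sin(t)]))
L.append(fr(*R_,np.c_[0*t+17,7*np.cos(t),40+7*np.sin(t)]))
M=(mx,my,myaw)
L.append(fr(*M,[[a,b,300] for a,b in[(22,46),(22,-46),(-22,-46),(-22,46),(22,46)]]))
L.append(fr(*M,[[0,46,300],[0,-46,300]]));L.append(fr(*M,[[22,0,300],[-22,0,300]]))
L.append(fr(*M,[[-115+a,b,36] for a,b in[(33,50),(-61,50),(-61,-50),(33,-50)]]))
L.append(fr(*M,[[-88,50,50],[-88,-50,50]]))
for c,boxes in(('scene',[(235,335,185,285,6),(105,235,250,370,4.6)]),('top',[(185,245,145,265,6),(155,255,280,390,6)])):
    im=cv2.imread(f"pics/{c}0.png")
    for i,(a,b,l,r,s) in enumerate(boxes):
        o=cv2.resize(im[a:b,l:r],None,fx=s,fy=s,interpolation=2)
        for p in L:
            q=((proj(c,p)-[l,a]+.5)*s-.5).astype(int)
            cv2.polylines(o,[q.reshape(-1,1,2)],False,(0,255,0),1)
        cv2.imwrite(f"pics/{tag}_{c}{i}.png",o)
a=[cv2.imread(f"pics/{tag}_{n}.png") for n in("scene0","scene1","top0","top1")]
for i in range(2):
    x,y=a[i],a[2+i]; 
    f=[cv2.resize(k,None,fx=400/k.shape[0]*.0+min(600/k.shape[0],400/k.shape[1]),fy=min(600/k.shape[0],400/k.shape[1])) for k in(x,y)]
    h=max(k.shape[0] for k in f)
    cv2.imwrite(f"pics/{tag}_c{i}.png",np.hstack([cv2.copyMakeBorder(k,0,h-k.shape[0],0,0,0) for k in f]))
E
python3 ov.py 477.5 277 188.7 431 -84 193 a
```

```text
(no output)
```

View pics/a_c0.png

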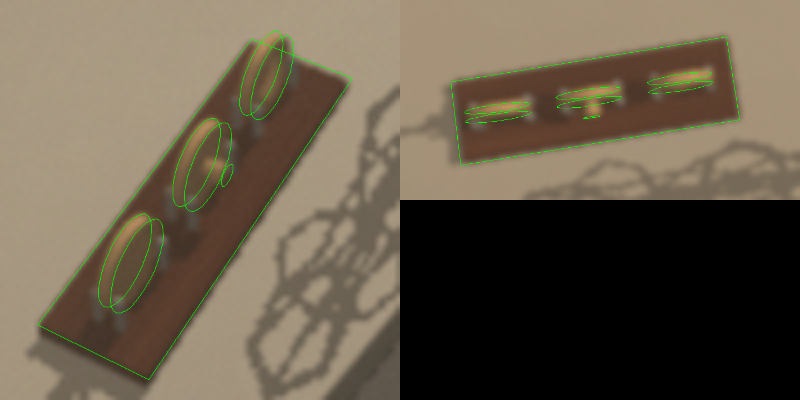

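View pics/a_c1.png

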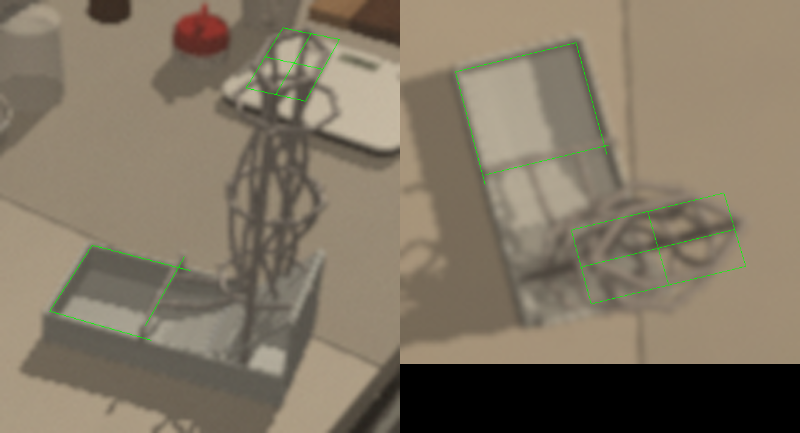

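Call:
play_rows(rows=[{"tx": 0.01, "ty": 0.03, "tz": 0.05, "rz": 6}, {"tx": 0.03, "ty": 0.08, "tz": 0.09, "rz": 15}, {"tx": 0.05, "ty": 0.13, "tz": 0.12, "rz": 25}, {"tx": 0.08, "ty": 0.18, "tz": 0.15, "rz": 34}, {"tx": 0.1, "ty": 0.23, "tz": 0.16, "rz": 43}], claw=0.05)

```text
schema error: expected keys tx, ty, tz, rx, ry, rz
```

Call:
play_rows(rows=[{"tx": 0.015, "ty": 0.055, "rz": 6}, {"tx": 0.03, "ty": 0.11, "rz": 12}, {"tx": 0.045, "ty": 0.165, "rz": 18}, {"tx": 0.06, "ty": 0.22, "rz": 24}, {"tx": 0.08, "ty": 0.28, "rz": 30}])

```text
schema error: expected keys tx, ty, tz, rx, ry, rz
```

Call:
play_rows(rows=[{"tx": 0.01, "ty": 0.03, "tz": 0.05, "rx": 0, "ry": 0, "rz": 6}, {"tx": 0.03, "ty": 0.08, "tz": 0.09, "rx": 0, "ry": 0, "rz": 15}, {"tx": 0.05, "ty": 0.13, "tz": 0.12, "rx": 0, "ry": 0, "rz": 25}, {"tx": 0.08, "ty": 0.18, "tz": 0.15, "rx": 0, "ry": 0, "rz": 34}, {"tx": 0.1, "ty": 0.23, "tz": 0.16, "rx": 0, "ry": 0, "rz": 43}], claw=0.05)

```text
time_s: 0.72
eef_pos: [323.0, -325.8, 411.6]
tcp_rot: [0.843, 0.538, 0.0, 0.001]
wrist_force: [1.0, -0.0, -0.2]
finger_gap: 0.586
```

Call:
play_rows(rows=[{"tx": 0.015, "ty": 0.055, "tz": 0, "rx": 0, "ry": 0, "rz": 6}, {"tx": 0.03, "ty": 0.11, "tz": 0, "rx": 0, "ry": 0, "rz": 12}, {"tx": 0.045, "ty": 0.165, "tz": 0, "rx": 0, "ry": 0, "rz": 18}, {"tx": 0.06, "ty": 0.22, "tz": 0, "rx": 0, "ry": 0, "rz": 24}, {"tx": 0.08, "ty": 0.28, "tz": 0, "rx": 0, "ry": 0, "rz": 30}])

```text
time_s: 1.35
eef_pos: [402.2, -46.3, 410.1]
tcp_rot: [0.676, 0.737, 0.0, 0.0]
wrist_force: [1.1, -0.8, 0.0]
finger_gap: 0.587
```

Call:
play_rows(rows=[{"tx": 0.015, "ty": 0.06, "tz": 0, "rx": 0, "ry": 0, "rz": 1}, {"tx": 0.03, "ty": 0.12, "tz": -0.02, "rx": 0, "ry": 0, "rz": 2}, {"tx": 0.045, "ty": 0.17, "tz": -0.05, "rx": 0, "ry": 0, "rz": 3}, {"tx": 0.06, "ty": 0.22, "tz": -0.08, "rx": 0, "ry": 0, "rz": 3.8}, {"tx": 0.07, "ty": 0.27, "tz": -0.12, "rx": 0, "ry": 0, "rz": 3.8}])

```text
time_s: 1.98
eef_pos: [472.1, 222.2, 290.7]
tcp_rot: [0.652, 0.758, 0.0, 0.0]
wrist_force: [0.3, -0.7, 0.7]
finger_gap: 0.584
```

Call:
play_rows(rows=[{"tx": 0.005, "ty": 0.03, "tz": -0.04, "rx": 0, "ry": 0, "rz": 0}, {"tx": 0.01, "ty": 0.05, "tz": -0.08, "rx": 0, "ry": 0, "rz": 0}, {"tx": 0.01, "ty": 0.05, "tz": -0.11, "rx": 0, "ry": 0, "rz": 0}, {"tx": 0.01, "ty": 0.05, "tz": -0.11, "rx": 0, "ry": 0, "rz": 0}])

```text
time_s: 2.48
eef_pos: [480.3, 269.8, 178.0]
tcp_rot: [0.652, 0.758, -0.003, -0.001]
wrist_force: [0.7, -1.0, 1.4]
finger_gap: 0.585
```

```bash
cat >> h.py <<'E'
KW=np.array([[281.2563,0,254.232],[0,281.2563,189.7893],[0,0,1]])
MT=np.array([[-0.0006,-0.9627,-0.2705,68.4772],[1,-0.0005,-0.0002,-0.2238],[0,-0.2705,0.9627,-124.2509],[0,0,0,1]])
def wcam(o):
    T=np.eye(4);T[:3,:3]=R.from_quat(o['tcp_rot']).as_matrix();T[:3,3]=o['eef_pos']
    C=T@MT; CAM['wrist']=(KW,C[:3,3],C[:3,:3])
def wshot(ctrl,name):
    o=ctrl.get_obs(); im=ctrl.snapshot('wrist'); cv2.imwrite(f'pics/{name}.png',im); wcam(o)
    import pickle; pickle.dump(o,open(f'pics/{name}.pkl','wb')); return o,im
def wload(name):
    import pickle; o=pickle.load(open(f'pics/{name}.pkl','rb')); wcam(o); return o,cv2.imread(f'pics/{name}.png')
E
python3 - <<'E'
from h import *; from rig import ctrl
o,im=wshot(ctrl,'w1'); print(o['eef_pos'],o['tcp_rot'],o['time_s'],o['joint_positions'])
cv2.imwrite('pics/w1b.png',cv2.resize(im,None,fx=1.5,fy=1.5,interpolation=2))
E
```

```text
[480.34946448 269.78230975 177.98690229] [ 0.65217682  0.75805866 -0.00324685 -0.00138312] 2.475 [ 4.50011887e-01 -3.73419859e-02  1.48905246e+00 -5.42039441e-05
  1.69694034e+00  3.00124535e-01]
```

View pics/w1b.png

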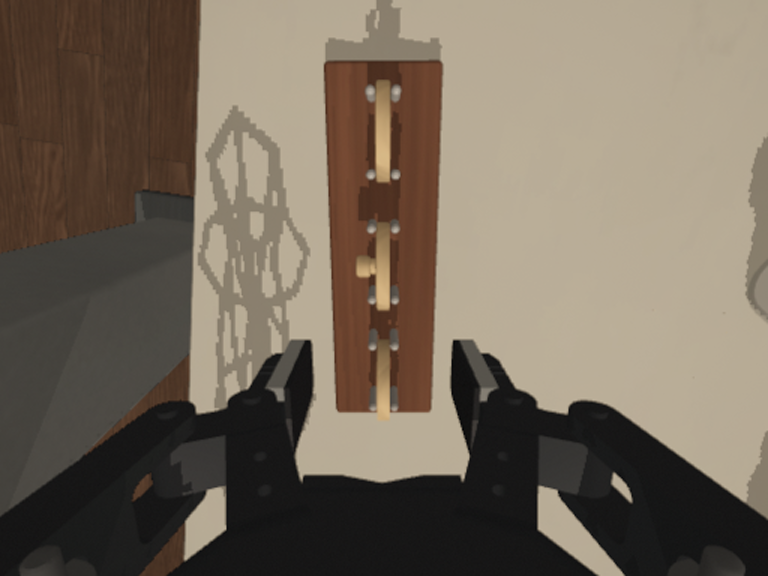

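```bash
python3 - <<'E'
from h import *
np.set_printoptions(precision=1,suppress=True)
o,im=wload('w1')
c=lambda p:crop(p,[0,0],1.5)
p=ray('wrist',c([[371,227],[397,227],[371,299],[397,299]]),39);print(p,p.mean(0))
print(ray('wrist',c([[383.5,266]]),68), ray('wrist',c([[383.5,225],[383.5,308]]),40),ray('wrist',c([[384,82],[384,180]]),50),ray('wrist',c([[359,267]]),40))
a=ray('wrist',c([[326,62],[441,62],[432,411],[338,411]]),12);print(a,a.mean(0))
print(proj('wrist',[o['eef_pos']+[0,0,-19]])*1.5)
E
```

```text
[[467.9 300.   39. ]
 [483.9 302.5  39. ]
 [474.6 253.4  39. ]
 [491.4 255.9  39. ]] [479.4 278.   39. ]
[[478.4 283.3  68. ]] [[475.4 302.6  40. ]
 [483.6 248.8  40. ]] [[463.8 381.2  50. ]
 [471.6 329.7  50. ]] [[463.9 273.7  40. ]]
[[425.3 393.6  12. ]
 [496.  404.2  12. ]
 [535.  161.1  12. ]
 [462.5 149.9  12. ]] [479.7 277.2  12. ]
[[382.4 357.9]]
```

Call:
play_rows(rows=[{"tx": -0.001, "ty": 0.007, "tz": -0.03, "rx": 0, "ry": 0, "rz": 0}, {"tx": -0.001, "ty": 0.007, "tz": -0.065, "rx": 0, "ry": 0, "rz": 0}, {"tx": -0.001, "ty": 0.007, "tz": -0.09, "rx": 0, "ry": 0, "rz": 0}, {"tx": -0.001, "ty": 0.007, "tz": -0.108, "rx": 0, "ry": 0, "rz": 0}, {"tx": -0.001, "ty": 0.007, "tz": -0.108, "rx": 0, "ry": 0, "rz": 0}])

```text
time_s: 3.15
eef_pos: [480.8, 277.0, 73.6]
tcp_rot: [0.652, 0.758, -0.0, -0.0]
wrist_force: [-0.7, 0.9, 0.6]
finger_gap: 0.587
```

```bash
python3 - <<'E'
from h import *; from rig import ctrl
o,im=wshot(ctrl,'w2'); print(o['eef_pos'],o['tcp_rot'],o['time_s'])
cv2.imwrite('pics/w2b.png',cv2.resize(im,None,fx=1.5,fy=1.5,interpolation=2))
E
```

```text
[480.78941665 276.98608627  73.60787256] [ 6.52494470e-01  7.57793380e-01 -3.68530571e-04 -1.57182779e-04] 3.15
```

View pics/w2b.png

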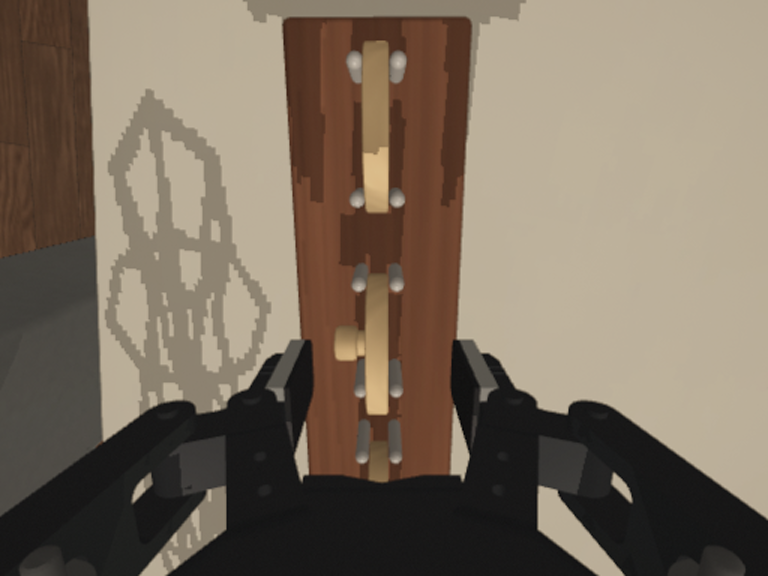

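Call:
play_rows(rows=[{"tx": -0.0015, "ty": 0, "tz": -0.0035, "rx": 0, "ry": 0, "rz": 0}, {"tx": -0.0015, "ty": 0, "tz": -0.0035, "rx": 0, "ry": 0, "rz": 0}])

```text
time_s: 3.45
eef_pos: [479.6, 277.4, 71.0]
tcp_rot: [0.652, 0.758, 0.001, 0.0]
wrist_force: [0.2, -0.4, -0.1]
finger_gap: 0.586
```

Call:
play_rows(rows=[{"tx": 0, "ty": 0, "tz": 0, "rx": 0, "ry": 0, "rz": 0}, {"tx": 0, "ty": 0, "tz": 0, "rx": 0, "ry": 0, "rz": 0}, {"tx": 0, "ty": 0, "tz": 0, "rx": 0, "ry": 0, "rz": 0}, {"tx": 0, "ty": 0, "tz": 0, "rx": 0, "ry": 0, "rz": 0}, {"tx": 0, "ty": 0, "tz": 0, "rx": 0, "ry": 0, "rz": 0}], claw=0, squeeze=40)

```text
time_s: 4.08
eef_pos: [479.5, 277.3, 70.5]
tcp_rot: [0.652, 0.758, 0.0, 0.0]
wrist_force: [0.0, 0.4, 1.5]
finger_gap: 0.082
```

```bash
python3 - <<'E'
from h import *; from rig import ctrl
o,im=wshot(ctrl,'w3'); print(o['eef_pos'],o['tcp_rot'],o['time_s'],o['finger_gap'],o['wrist_force'])
cv2.imwrite('pics/w3b.png',cv2.resize(im,None,fx=1.5,fy=1.5,interpolation=2))
E
```

```text
[479.47790442 277.31334489  70.48521377] [6.52374488e-01 7.57896749e-01 2.01295866e-04 6.28301281e-05] 4.075 0.0817984622519811 [0.04676405 0.43771257 1.53515791]
```

View pics/w3b.png

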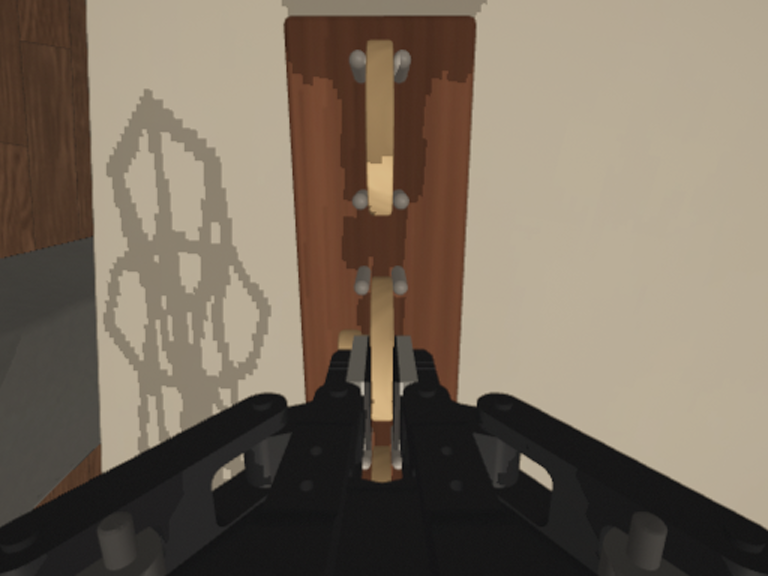

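Call:
play_rows(rows=[{"tx": 0, "ty": 0, "tz": 0.01, "rx": 0, "ry": 0, "rz": 0}, {"tx": 0, "ty": 0, "tz": 0.03, "rx": 0, "ry": 0, "rz": 0}, {"tx": 0, "ty": 0, "tz": 0.06, "rx": 0, "ry": 0, "rz": 0}, {"tx": 0, "ty": 0, "tz": 0.095, "rx": 0, "ry": 0, "rz": 0}, {"tx": 0, "ty": 0, "tz": 0.13, "rx": 0, "ry": 0, "rz": 0}])

```text
time_s: 4.75
eef_pos: [479.3, 277.3, 203.0]
tcp_rot: [0.652, 0.758, 0.001, 0.0]
wrist_force: [0.7, 0.2, -0.8]
finger_gap: 0.084
```

```bash
python3 - <<'E'
from h import *; from rig import ctrl
o,im=wshot(ctrl,'w4'); print(o['eef_pos'],o['time_s'],o['finger_gap'],o['wrist_force'])
s=ctrl.snapshot('scene'); cv2.imwrite('pics/s4.png',s)
s=cv2.resize(s[150:340,170:380],(400,362),interpolation=2)
cv2.imwrite('pics/w4b.png',np.hstack([cv2.resize(im,(400,300)),s[:300]]))
E
```

```text
[479.30484001 277.2658119  202.96766402] 4.75 0.08418822071071447 [ 0.69686747  0.22940975 -0.76097798]
```

View pics/w4b.png

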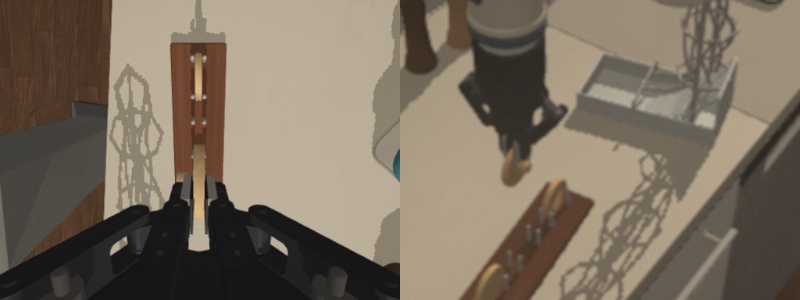

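Call:
play_rows(rows=[{"tx": 0, "ty": -0.01, "tz": 0.04, "rx": 0, "ry": 0, "rz": 0}, {"tx": 0, "ty": -0.03, "tz": 0.09, "rx": 0, "ry": 0, "rz": 0}, {"tx": -0.005, "ty": -0.06, "tz": 0.14, "rx": 0, "ry": 0, "rz": 1}, {"tx": -0.01, "ty": -0.1, "tz": 0.18, "rx": 0, "ry": 0, "rz": 2}, {"tx": -0.015, "ty": -0.15, "tz": 0.21, "rx": 0, "ry": 0, "rz": 3}])

```text
time_s: 5.48
eef_pos: [463.8, 126.5, 412.2]
tcp_rot: [0.631, 0.775, 0.001, 0.001]
wrist_force: [1.6, 0.2, -0.8]
finger_gap: 0.081
```

Call:
play_rows(rows=[{"tx": -0.005, "ty": -0.05, "tz": 0.01, "rx": 0, "ry": 0, "rz": 1.3}, {"tx": -0.01, "ty": -0.1, "tz": 0.01, "rx": 0, "ry": 0, "rz": 1.3}, {"tx": -0.02, "ty": -0.15, "tz": 0.01, "rx": 0, "ry": 0, "rz": 1.3}, {"tx": -0.025, "ty": -0.2, "tz": 0.01, "rx": 0, "ry": 0, "rz": 1.3}, {"tx": -0.03, "ty": -0.24, "tz": 0.01, "rx": 0, "ry": 0, "rz": 1.3}])

```text
time_s: 6.1
eef_pos: [433.6, -114.4, 420.2]
tcp_rot: [0.624, 0.782, -0.0, 0.0]
wrist_force: [0.8, 0.6, -1.3]
finger_gap: 0.079
```

Call:
play_rows(rows=[{"tx": 0, "ty": -0.025, "tz": 0, "rx": 0, "ry": 0, "rz": 0}, {"tx": 0, "ty": -0.04, "tz": 0, "rx": 0, "ry": 0, "rz": 0}, {"tx": 0, "ty": -0.04, "tz": 0, "rx": 0, "ry": 0, "rz": 0}, {"tx": 0, "ty": -0.04, "tz": 0, "rx": 0, "ry": 0, "rz": 0}])

```text
time_s: 6.6
eef_pos: [434.4, -152.0, 420.3]
tcp_rot: [0.623, 0.782, 0.0, -0.0]
wrist_force: [0.4, 0.6, -0.7]
finger_gap: 0.086
```

```bash
python3 - <<'E'
from h import *; from rig import ctrl
o,im=wshot(ctrl,'w5'); print(o['eef_pos'],o['tcp_rot'],o['time_s'],o['finger_gap'],o['wrist_force'])
cv2.imwrite('pics/w5b.png',cv2.resize(im,None,fx=1.5,fy=1.5,interpolation=2))
E
```

```text
[ 434.43475437 -151.97247219  420.34063866] [ 6.23090342e-01  7.82149857e-01  1.61697064e-04 -3.61680628e-05] 6.6 0.08566624885363311 [ 0.4085561   0.64132385 -0.74426359]
```

View pics/w5b.png

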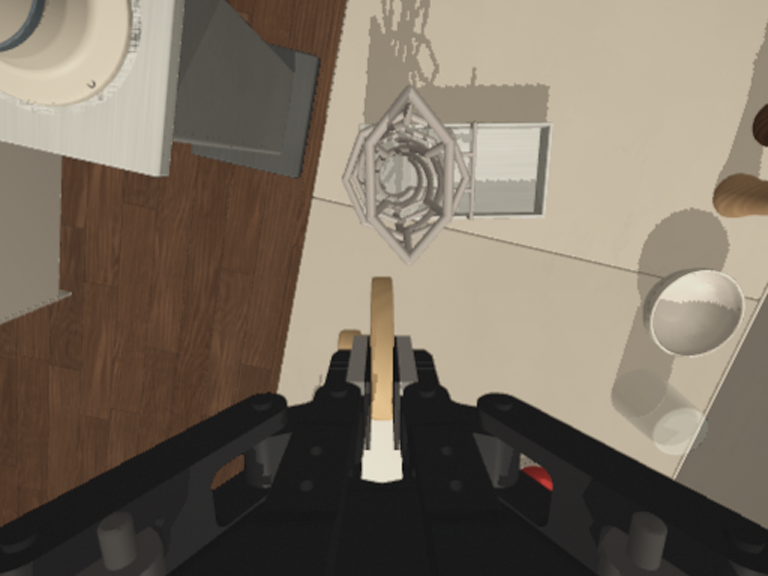

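```bash
python3 - <<'E'
from h import *
np.set_printoptions(precision=1,suppress=True)
o,im=wload('w5')
c=lambda p:crop(p,[0,0],1.5)
p=ray('wrist',c([[410,88],[409,262],[370,150],[370,208],[444,148],[446,206]]),300);print(p,p[:2].mean(0),p[2:].mean(0))
d=p[0]-p[1];print(np.hypot(*d[:2]),np.degrees(np.arctan2(d[1],d[0]))-90, 'tool',np.degrees(2*np.arctan2(o['tcp_rot'][1],o['tcp_rot'][0]))-90)
# disc centre line relative TCP
print(ray('wrist',c([[381,282],[381.5,415]]),420-30),ray('wrist',c([[408.5,175]]),300))
E
```

```text
[[ 424.7  -42.7  300. ]
 [ 446.9 -134.8  300. ]
 [ 410.7  -78.2  300. ]
 [ 417.6 -109.1  300. ]
 [ 450.3  -68.   300. ]
 [ 459.7  -98.3  300. ]] [435.8 -88.8 300. ] [434.6 -88.4 300. ]
94.78785728198167 13.568860331504766 tool 12.915677802117358
[[ 428.1 -126.5  390. ]
 [ 441.1 -182.5  390. ]] [[434.7 -86.4 300. ]]
```

Call:
play_rows(rows=[{"tx": 0.0005, "ty": 0.025, "tz": 0, "rx": 0, "ry": 0, "rz": 0}, {"tx": 0.0005, "ty": 0.05, "tz": 0, "rx": 0, "ry": 0, "rz": 0.4}, {"tx": 0.0005, "ty": 0.065, "tz": 0, "rx": 0, "ry": 0, "rz": 0.4}, {"tx": 0.0005, "ty": 0.065, "tz": -0.01, "rx": 0, "ry": 0, "rz": 0.4}, {"tx": 0.0005, "ty": 0.065, "tz": -0.035, "rx": 0, "ry": 0, "rz": 0.4}])

```text
time_s: 7.28
eef_pos: [435.1, -87.9, 385.2]
tcp_rot: [0.621, 0.784, 0.0, 0.001]
wrist_force: [0.0, -0.6, -0.6]
finger_gap: 0.08
```

Call:
play_rows(rows=[{"tx": 0, "ty": 0, "tz": -0.01, "rx": 0, "ry": 0, "rz": 0}, {"tx": 0, "ty": 0, "tz": -0.01, "rx": 0, "ry": 0, "rz": 0}])

```text
time_s: 7.52
eef_pos: [434.6, -88.1, 374.2]
tcp_rot: [0.621, 0.784, -0.0, -0.001]
wrist_force: [0.4, 0.5, -0.1]
finger_gap: 0.081
```

```bash
python3 - <<'E'
from h import *; from rig import ctrl
o,im=wshot(ctrl,'w6'); print(o['eef_pos'],o['tcp_rot'],o['time_s'],o['finger_gap'],o['wrist_force'])
s=ctrl.snapshot('scene'); cv2.imwrite('pics/s6.png',s)
s=cv2.resize(s[80:200,260:420],(400,300),interpolation=2)
cv2.imwrite('pics/w6b.png',np.hstack([cv2.resize(im,(400,300)),s[:300]]))
E
```

```text
[434.6316119  -88.067301   374.19077325] [ 6.20949563e-01  7.83849932e-01 -4.54090119e-04 -8.47330179e-04] 7.525 0.08142064997248769 [ 0.40452658  0.53953423 -0.132314  ]
```

View pics/w6b.png

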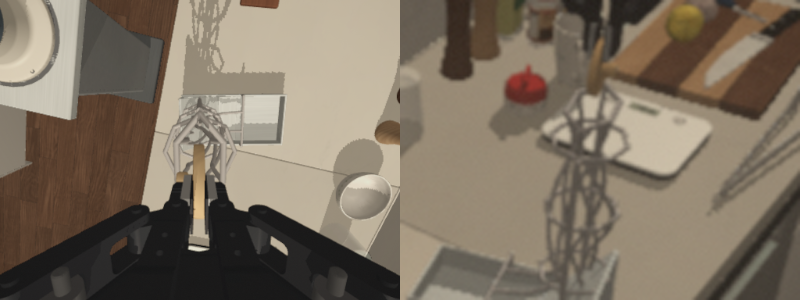

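Call:
play_rows(rows=[{"tx": 0, "ty": 0, "tz": -0.015, "rx": 0, "ry": 0, "rz": 0}, {"tx": 0, "ty": 0, "tz": -0.03, "rx": 0, "ry": 0, "rz": 0}, {"tx": 0, "ty": 0, "tz": -0.04, "rx": 0, "ry": 0, "rz": 0}, {"tx": 0, "ty": 0, "tz": -0.05, "rx": 0, "ry": 0, "rz": 0}, {"tx": 0, "ty": 0, "tz": -0.05, "rx": 0, "ry": 0, "rz": 0}])

```text
time_s: 8.25
eef_pos: [434.6, -87.7, 324.3]
tcp_rot: [0.621, 0.784, -0.0, -0.001]
wrist_force: [0.4, -0.6, -0.5]
finger_gap: 0.079
```

```bash
python3 - <<'E'
from h import *; from rig import ctrl
o,im=wshot(ctrl,'w7'); print(o['eef_pos'],o['tcp_rot'],o['time_s'],o['finger_gap'],o['wrist_force'])
s=ctrl.snapshot('scene'); cv2.imwrite('pics/s7.png',s)
s=cv2.resize(s[80:200,260:420],(400,300),interpolation=2)
cv2.imwrite('pics/w7b.png',np.hstack([cv2.resize(im,(400,300)),s[:300]]))
E
```

```text
[434.63721176 -87.70215783 324.31307033] [ 6.20745503e-01  7.84011803e-01 -2.85361033e-04 -6.56832177e-04] 8.25 0.07893343626578984 [ 0.37593075 -0.6431814  -0.45662265]
```

View pics/w7b.png

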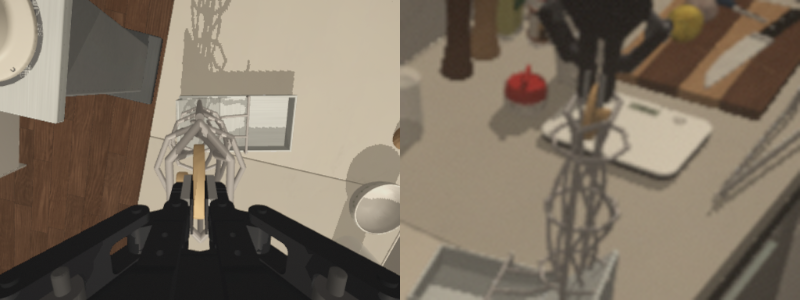

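Call:
play_rows(rows=[{"tx": 0, "ty": 0, "tz": 0, "rx": 0, "ry": 0, "rz": 0}, {"tx": 0, "ty": 0, "tz": 0, "rx": 0, "ry": 0, "rz": 0}, {"tx": 0, "ty": 0, "tz": 0, "rx": 0, "ry": 0, "rz": 0}], claw=0.04)

```text
time_s: 8.72
eef_pos: [434.9, -87.8, 325.5]
tcp_rot: [0.621, 0.784, 0.0, 0.0]
wrist_force: [-0.7, 0.4, 0.3]
finger_gap: 0.469
```

Call:
play_rows(rows=[{"tx": 0, "ty": 0, "tz": 0.03, "rx": 0, "ry": 0, "rz": 0}, {"tx": 0, "ty": 0, "tz": 0.08, "rx": 0, "ry": 0, "rz": 0}, {"tx": 0, "ty": -0.03, "tz": 0.11, "rx": 0, "ry": 0, "rz": 0}, {"tx": 0, "ty": -0.06, "tz": 0.11, "rx": 0, "ry": 0, "rz": 0}, {"tx": 0, "ty": -0.06, "tz": 0.11, "rx": 0, "ry": 0, "rz": 0}])

```text
time_s: 9.35
eef_pos: [435.0, -149.2, 435.0]
tcp_rot: [0.622, 0.783, -0.0, -0.0]
wrist_force: [-0.3, 0.9, -1.0]
finger_gap: 0.472
```

```bash
python3 - <<'E'
from h import *; from rig import ctrl
o,im=wshot(ctrl,'w8'); print(o['eef_pos'],o['time_s'],o['finger_gap'],o['wrist_force'])
s=ctrl.snapshot('scene'); cv2.imwrite('pics/s8.png',s)
s=cv2.resize(s[140:230,250:370],(400,300),interpolation=2)
cv2.imwrite('pics/w8b.png',np.hstack([cv2.resize(im,(400,300)),s[:300]]))
E
```

```text
[ 434.98212952 -149.15090241  434.98852496] 9.35 0.47189768839488666 [-0.33287123  0.94847621 -0.96861899]
```

View pics/w8b.png

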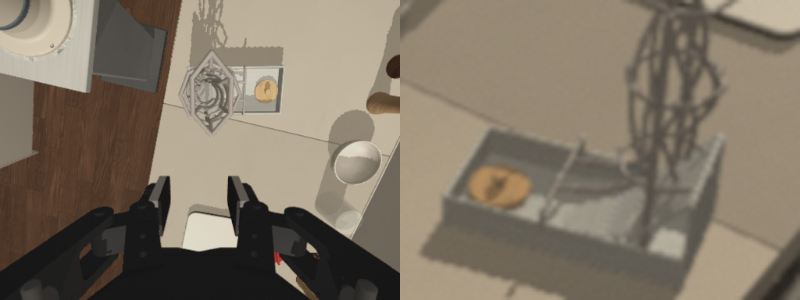

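Disc lies in the tray; checking that the knob is up and it is flat, and the rack.

```bash
python3 - <<'E'
from h import *; from rig import ctrl
w=cv2.imread('pics/w8.png');s=ctrl.snapshot('scene');t=ctrl.snapshot('top')
z=lambda a:cv2.resize(a,(400,300),interpolation=2)
cv2.imwrite('pics/fin.png',np.vstack([np.hstack([z(w[75:150,300:400]),z(s[172:217,260:320])]),np.hstack([z(s[235:335,170:303]),z(t[160:240,150:257+150-107])])]))
print(ctrl.get_obs()['time_s'])
E
```

```text
9.55
```

View pics/fin.png

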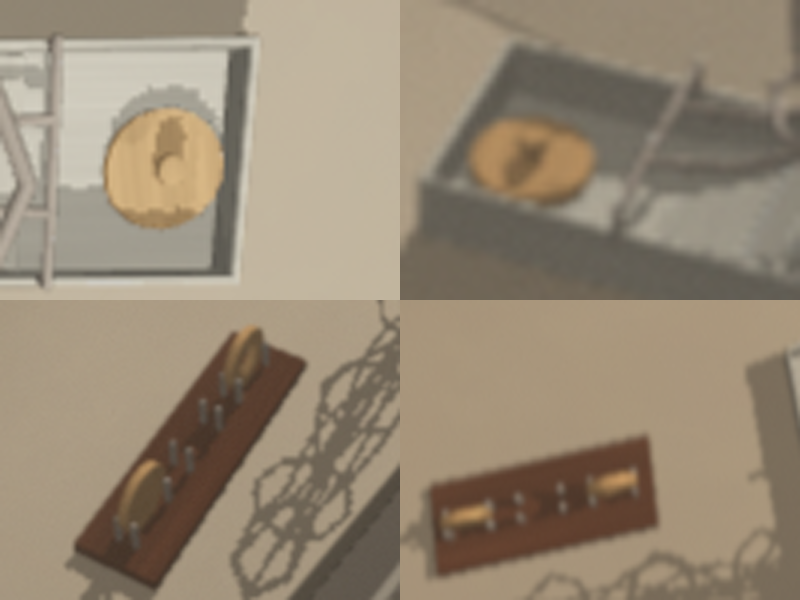

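Call:
play_rows(rows=[{"tx": 0, "ty": 0, "tz": 0, "rx": 0, "ry": 0, "rz": 0}, {"tx": 0, "ty": 0, "tz": 0, "rx": 0, "ry": 0, "rz": 0}, {"tx": 0, "ty": 0, "tz": 0, "rx": 0, "ry": 0, "rz": 0}, {"tx": 0, "ty": 0, "tz": 0, "rx": 0, "ry": 0, "rz": 0}, {"tx": 0, "ty": 0, "tz": 0, "rx": 0, "ry": 0, "rz": 0}])

```text
time_s: 10.18
eef_pos: [434.9, -147.7, 435.2]
tcp_rot: [0.621, 0.784, -0.0, -0.0]
wrist_force: [0.3, -0.6, 0.1]
finger_gap: 0.469
```

```bash
python3 - <<'E'
from h import *; from rig import ctrl
o,w=wshot(ctrl,'w9')
cv2.imwrite('pics/fin2.png',cv2.resize(w[75:150,300:400],None,fx=6,fy=6,interpolation=2))
a=cv2.imread('pics/w8.png')[75:150,300:400].astype(int); d=np.abs(w[75:150,300:400]-a); print(d.mean(),d.max())
np.set_printoptions(precision=1,suppress=True)
print(ray('wrist',[[300+163/4,75+168/4]],12))
E
```

```text
4.385777777777778 81
[[580.2 -54.8  12. ]]
```

View pics/fin2.png

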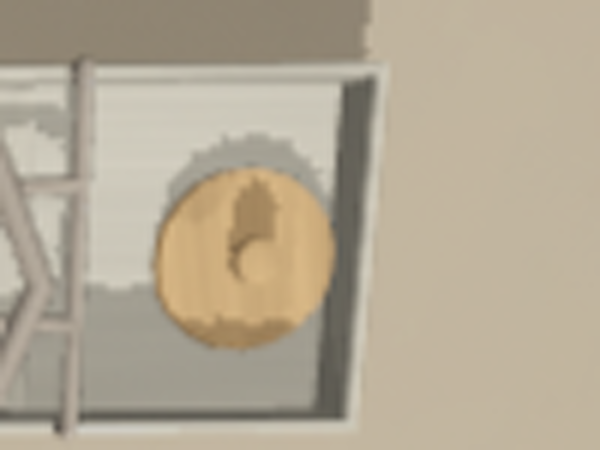

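```bash
python3 - <<'E'
from h import *
o,w=wload('w9'); c=np.array([579.,-56,12]);t=np.linspace(0,2*np.pi,60)
import sys
a=np.radians(13.3)
for tilt,col in((0,(0,255,0)),(12,(0,0,255))):
    h=np.radians(tilt);u=28*np.cos(t);v=28*np.sin(t)
    P=np.c_[c[0]+u*np.cos(h)*np.cos(a)-v*np.sin(a),c[1]+u*np.cos(h)*np.sin(a)+v*np.cos(a),12+(u+28)*np.sin(h)]
    q=proj('wrist',P)
    if tilt==0: w9=cv2.resize(w[75:150,300:400],None,fx=6,fy=6,interpolation=2)
    k=((q-[300,75]+.5)*6-.5).astype(int);cv2.polylines(w9,[k.reshape(-1,1,2)],True,col,1)
    print(tilt,k.min(0),k.max(0),np.ptp(k,axis=0))
cv2.imwrite('pics/fin3.png',w9)
im=cv2.imread('pics/s8.png')
E
```

```text
0 [152 164] [331 348] [179 184]
12 [154 163] [342 349] [188 186]
```

View pics/fin3.png

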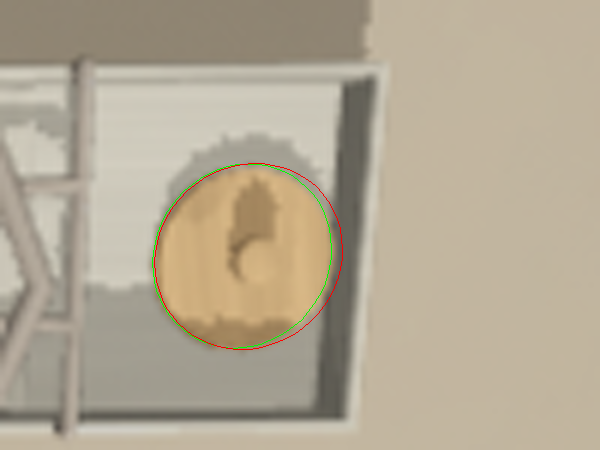

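The flat outline (green) matches the disc.

```bash
python3 -c "
from rig import ctrl
print(ctrl.finish_job())"
```

```text
the job is handed in; nothing more can be done
None
```

The knobbed disc now lies flat in the turner's tray with its knob up. I took it from the rack's middle place, held it over the mouth at about (435, -88) mm with the knob facing away from the tray, and let it drop. The job was handed in at about 10 s of the 42 s allowed.

- **Disc in the tray:** a flat disc projected into the last wrist picture matches its outline, and it rests about against the far wall. It looked in the same place before and after a 0.6 s wait. A pixel comparison of those two pictures did show differences, which I put down to the wrist having drifted about 1.5 mm between them.
- **Other two discs:** the scene and top pictures at 9.5 s show both still standing in the rack.
- **Forces and clearance:** wrist force readings stayed around 2 N or less throughout. At the end the open gripper stood clear, at z about 435 mm.

No check failed.

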